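Load the thread conditioning box at the pressing table

TASK

Clear the folding arm off the conditioning box: first fold the outer link right back onto the inner link, then swing the folded pair right back along the box's far edge. Then put every thread spool into the box through its sprung flap, holding the flap open until the spool is inside and letting it swing shut, and once all are in and the flap is shut, press the mist canister's cap right down and let it come up again. Leave the tin, the clapper and the chalk box where they are.

Things in the scene. Friction and masses are not known exactly. Their poses are not given: they have to be found in the camera images.
- box: Thread conditioning box fixed to the table, 280 by 250 mm, 170 mm high, white and aluminium, with a clear front wall and clear front half of the lid. Origin: a point on the table inside its footprint; the outside runs from x -160 to +120 mm and y -125 to +125 mm. x points away from the robot, give or take 13 degrees. Lid 4 mm thick, floor 6 mm.
- mouth (a point): Centre of the mouth in the lid, at the lid's upper face, 170 mm above the table; axes as the box's. The mouth is 80 mm (box x -10 to +70 mm) by 170 mm (y -85 to +85 mm). Inside, a ridged ramp, some 120 mm high at the far wall and 20 mm under the mouth's front edge, sends spools to the front half of the box, which is open under the lid.
- flap (a joint): Steel flap closing the mouth, 77 by 164 mm, hinged along the mouth's far edge (box x +70 mm). 0 = shut, flush; grows to 1.4 rad as its front edge is pushed down into the box. A spring shuts it (front edge: 1.4 N to start, 3 N fully down); a resting spool does not open it. An upright spool pushed down mid-mouth passes its edge when the spool's underside is some 80 mm below the lid.
- flap_edge (a point): Middle of the flap's free (front) edge, upper face.
- link_in (a joint): Inner link of a two-link flat folding arm that lies across the mouth. Turns about the upright pin at point pivot, 150 mm from pin to elbow. 0 = folded back along the box's far edge (elbow toward box -y from the pivot); grows clockwise seen from above, to 2.2 rad. Friction hinge, about 0.7 N m: stays where it is left.
- link_out (a joint): Outer link, hinged on the inner link's end at the elbow, riding just above it; 130 mm from the elbow to the end knob. 0 = folded back on top of the inner link (end knob toward the pivot); grows clockwise seen from above, to 2.8 rad. Friction hinge, about 0.1 N m: stays where it is left.
- pivot (a point): Pivot of the inner link on the lid, at the lid's upper face (box x +94, y +100 mm).
- elbow_knob (a point): The upright wooden knob at the elbow, on the elbow's axis and fixed to the inner link: 20 mm diameter. The point lies 38 mm above the lid; the knob stands from 16 mm to 61 mm above the lid.
- end_knob (a point): The upright wooden knob at the outer link's free end: 20 mm diameter. The point lies 38 mm above the lid; the knob stands from 16 mm to 61 mm above the lid.
- cap (a joint): Sprung nozzle cap of the mist canister. 0 = up; 0.008 m = fully down. About 2 N starts it, 5 N holds it fully down; it comes back by itself.
- cap_top (a point): Centre of the top face of the white nozzle cap, 36 mm diameter, 192 mm above the table when up. The aluminium canister (60 mm diameter) is fixed to the table beside the box (box +y side) on an 80 mm square foot.
- tin_mid (a point): Centre of the closed round steel wax tin, 72 mm diameter and 34 mm high, that stands among the spools. Leave it alone.
- clapper_mid (a point): Centre of a wooden pressing clapper, 60 by 200 by 45 mm high, beyond the spools. Leave it alone.
- chalk_mid (a point): Centre of a cardboard chalk box, 70 by 110 by 30 mm high, beyond the spools. Leave it alone.
- spool1_mid (a point): Centre of a thread spool: pale thread between wooden flanges, 50 mm diameter, 60 mm long, about 100 g, at first standing upright on the table to the right of the box; z is the spool's axis. Three to five of the five spools are there.
- spool2_mid (a point): Centre of a thread spool: pale thread between wooden flanges, 50 mm diameter, 60 mm long, about 100 g, at first standing upright on the table to the right of the box; z is the spool's axis. Three to five of the five spools are there.
- spool3_mid (a point): Centre of a thread spool: pale thread between wooden flanges, 50 mm diameter, 60 mm long, about 100 g, at first standing upright on the table to the right of the box; z is the spool's axis. Three to five of the five spools are there.
- spool4_mid (a point): Centre of a thread spool: pale thread between wooden flanges, 50 mm diameter, 60 mm long, about 100 g, at first standing upright on the table to the right of the box; z is the spool's axis. Three to five of the five spools are there.
- spool5_mid (a point): Centre of a thread spool: pale thread between wooden flanges, 50 mm diameter, 60 mm long, about 100 g, at first standing upright on the table to the right of the box; z is the spool's axis. Three to five of the five spools are there.

How it is judged:
By the outcome, as a careful person would: the job done as asked, in the order asked, and still so for the second after the job is handed in, with the robot touching nothing.
Of spool1, spool2, spool3, spool4, spool5 only 3 to 5 are there at a start; the rules pass over those that are not, and their reading is None.
At some moment in a run one of spool1, spool2, spool3, spool4, spool5 may be knocked a few centimetres aside while the robot is not near it.
It also fails if it takes over 210 s, if anything falls off the work surface, if the arm or the gripper's body presses on something with over 40 N, if the wrist force passes 120 N, or if a joint passes its speed limit or range.

ROBOT

A 6-joint arm with a two-finger parallel gripper is mounted at the origin on the work surface. World frame = base frame: x ahead of the robot, y to its left, z up, the work surface at z = 0. Lengths are in m, angles in rad, forces in N, time in s.
With the tool pointing down it reaches from about 0.25 to 0.775 m from the base axis. Payload 8.9 kg.
Tool frame: the origin (TCP) lies midway between the tips of the shut fingers; the grasp point (between the pads) lies 19 mm behind it; z points along the fingers, y is the line along which they close (so a half turn about z gives the same grasp; the last joint's range is limited). The gripper opens to 85 mm and grips with 20 to 120 N. Pads are 22 mm wide; open, the fingers measure 114 mm over their backs; the gripper's body (76 mm by 85 mm) begins 54 mm behind the grasp point. The pads swing forward as they close: fully open they stand 13 mm farther back than shut.
Start: joints at [-1.313, 0.291, -0.153, 1.127, 0, 1.431], TCP at [0.203, -0.484, 0.198] pointing down, gripper open.
Joint ranges: [-2.52, 2.52], [-0.91, 1.74], [-1.3, 1.37], [-1.96, 2.02], [-1.52, 1.47], [-3.14, 3.14]. Speed limits (rad/s): [2.22, 2.22, 2.79, 3.14, 3.14, 3.14].

INTERFACE

Orientations are given as a unit quaternion [x, y, z, w].
In Python, from cell import arm, grab_frame gives the robot as it stands.
- The arm moves only by the tool play_rows, never from a script. Its arguments are lists of equal length, an entry for each row: "translation": the shift along the tool's x, y, z in mm, a list of three; "twist": the turn about the tool's z in degrees. A call has 1 to 8 rows; each row shifts and turns the commanded pose from where the row before left it, along the tool's axes as they then stand; what a row does not reach is not made up. A row lasts 1/12 s, in which the tool goes at most 41.7 mm and 7.16 degrees, less where a joint would pass 70% of its speed; a pose out of reach is approached as far as the arm can. A call with a gripper value outside its range is refused whole. "jaw" is the opening, from -1 (shut) to 1 (fully open), set as the call begins (left out, the last holds). The fingers move at their own pace and stop on an object; the grip force is fixed at half the most. Time passes only in rows, so rows that do not move let the fingers close. It gives the time, the measured TCP pose, the force, the opening and the grip force at its end, in the units of the state.
- arm.sense(): the state, without advancing time (a new reading comes with each control period).
- grab_frame(name): name is "side" or "top"; returns a dict with "pixels" (480x640x3 uint8, red, green, blue), "intrinsics" (3x3 intrinsics, pixels), "k1" (the pictures are not rectified: a ray, as slopes to the right and down, at radius r is drawn at 1 + k1 r^2 times it, then the intrinsics apply), "R" (3x3) and "t" (3): a world point X has camera coordinates R X + t. Camera axes: x right, y down, z forward; pixel columns grow to the right and rows downward; lengths in m; the calibration is good to about 2 mm. A picture is of the moment at which its call begins. There is no depth.
- arm.job_done(): hands the job in; it is judged then, once.
The state is a dict: "clock": time; "joint_pos": joint angles; "qvel": joint speeds; "effort": joint torques, N m; "ee_pos": TCP position; "ee_rot": TCP orientation; "contact_force": force on the tool from outside, world axes, zero at the start; "moment": the same for the moment, N m; "opening": finger opening in m; "grasp_force": force on a finger pad.
Only numpy, scipy, OpenCV 4.12 (cv2) and the standard library are available. Lean on these libraries where they do the work, as an engineer would, in place of code of your own. Each camera call takes 0.05 s, during which the arm holds its last target. There are 200 camera calls.

## Working session

There is one attempt and no reset: what is moved stays moved. The work goes in short steps, Python scripts to look and compute and a tool call to move; the robot and the scene stay as the last step left them, time stands still between calls to the robot, and variables do not carry over. Pictures are saved under pics/ and viewed, at most 14 in all, crops included, and the job is handed in when it is done.

Besides the shell and the picture viewer there is one more tool, called after "Request:" by a JSON object that holds its "fn" and its "kwargs". play_rows: Moves the arm, as the interface text tells. Its arguments: {"type":"object","properties":{"translation":{"type":"array"},"twist":{"type":"array"},"jaw":{"type":"number"}},"required":["translation","twist"]}

```bash
ls; mkdir -p pics; cat > h.py <<'E'
import numpy as np, cv2
from cell import arm, grab_frame
def snap(name,fn=None):
    f=grab_frame(name)
    if fn: cv2.imwrite('pics/'+fn,f['pixels'][:,:,::-1])
    return f
def ray(f,u,v):
    K=np.array(f['intrinsics']);k1=f['k1'];R=np.array(f['R']);t=np.array(f['t'])
    d=np.array([(u-K[0,2])/K[0,0],(v-K[1,2])/K[1,1]]);p=d.copy()
    for _ in range(30): p=d/(1+k1*(p@p))
    return -R.T@t, R.T@np.array([p[0],p[1],1.])
def plane(f,u,v,z):
    o,d=ray(f,u,v); return o+d*(z-o[2])/d[2]
def proj(f,X):
    K=np.array(f['intrinsics']);c=np.array(f['R'])@np.array(X)+np.array(f['t']);p=c[:2]/c[2];p=p*(1+f['k1']*(p@p))
    return K[:2,:2]@p+K[:2,2]
E
python3 - <<'E'
from h import *
for n in('side','top'):
    f=snap(n,n+'0.png');print(n,f['intrinsics'],f['k1'],ray(f,320,240))
print(arm.sense())
E
```

```text
pics
side [[590.19244262   0.         316.84458397]
 [  0.         590.19244262 247.31538925]
 [  0.           0.           1.        ]] -0.08273424503676115 (array([ 0.51694182, -0.94005308,  0.89085146]), array([ 0.06365551,  0.78638553, -0.61459581]))
top [[513.05043858   0.         320.16053605]
 [  0.         513.05043858 236.70013701]
 [  0.           0.           1.        ]] 0.03392603029002071 (array([ 0.38335493, -0.00505695,  1.11427331]), array([ 0.19584104, -0.01944401, -0.98046401]))
{'clock': 0.1, 'joint_pos': array([-1.31332972e+00,  2.91234694e-01, -1.54039534e-01,  1.12669392e+00,
        1.36888330e-05,  1.43152642e+00]), 'qvel': array([ 0.00077896, -0.00169579,  0.00198008,  0.00109217,  0.00144407,
        0.00019094]), 'effort': array([-8.32184924e-05, -5.37975419e+01,  3.31920934e+01,  9.26673703e-03,
       -2.84813741e-04, -3.52587779e-05]), 'ee_pos': array([ 0.20277918, -0.48379843,  0.19738839]), 'ee_rot': array([ 9.80389283e-01,  1.97069813e-01, -2.77736439e-05, -5.85290484e-04]), 'contact_force': array([ 0.80471361, -0.15356618, -0.70716545]), 'moment': array([-0.02844358, -0.00274211, -0.00494563]), 'grasp_force': 0.0, 'opening': 0.08533551388210645}
```

View pics/side0.png

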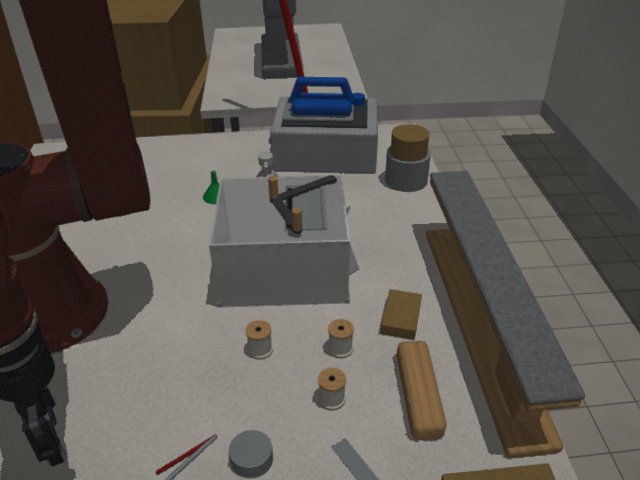

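View pics/top0.png

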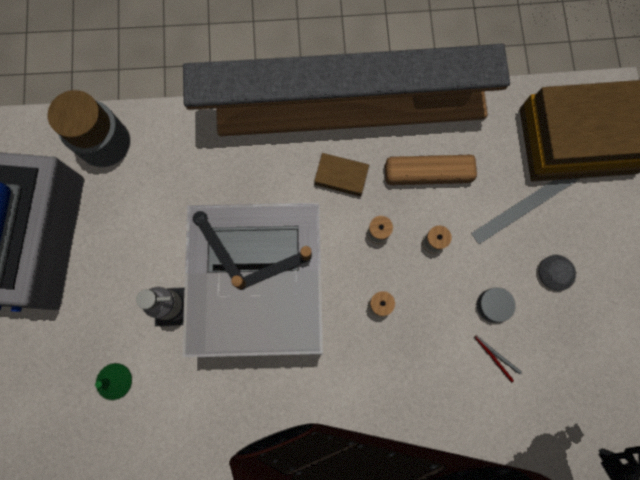

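The top view shows three spools, at (381,229), (438,238) and (382,304), and the tin at (496,305). The pivot is at (200,217), the elbow knob at (237,282), the end knob at (305,254), and the cap at about (150,301). The box lid corners are near (188,206), (320,206), (321,355) and (187,355).

```bash
python3 - <<'E'
from h import *
f=snap('top'); s=snap('side')
hsv=cv2.cvtColor(f['pixels'],cv2.COLOR_RGB2HSV)
m=cv2.inRange(hsv,(5,90,110),(20,255,255))
n,l,st,c=cv2.connectedComponentsWithStats(m)
for i in range(1,n):
    if st[i,4]>40: print(st[i],c[i].round(1),'z.06',plane(f,*c[i],.06).round(4),'z.231',plane(f,*c[i],.231).round(4))
m=cv2.inRange(cv2.cvtColor(s['pixels'],cv2.COLOR_RGB2HSV),(5,90,110),(20,255,255))
n,l,st,c=cv2.connectedComponentsWithStats(m)
for i in range(1,n):
    if st[i,4]>40: print('side',st[i],c[i].round(1),'z.06',plane(s,*c[i],.06).round(4),'z.231',plane(s,*c[i],.231).round(4))
for p in [(188,206),(320,206),(321,355),(187,355)]: print('lid',p,plane(f,*p,.17).round(4))
print('pivot',plane(f,200,217,.18)); print('cap',plane(f,150,301,.192)); print('tin',plane(f,496,305,.034),plane(s,251,450,.034))
print('cap side',plane(s,265,157,.192))
g=cv2.resize(np.ascontiguousarray(f['pixels'][190:370,130:340,::-1]),None,fx=3.3,fy=3.3,interpolation=cv2.INTER_CUBIC)
g2=cv2.resize(np.ascontiguousarray(s['pixels'][140:310,200:365,::-1]),None,fx=3,fy=3,interpolation=cv2.INTER_CUBIC)
cv2.imwrite('pics/c1.png',g);cv2.imwrite('pics/c2.png',g2)
E
```

```text
[ 389  155   88   23 1716] [432.8 165.8] z.06 [ 0.7398 -0.2805  0.06  ] z.231 [ 0.682  -0.2358  0.231 ]
[369 216  24  22 367] [380.8 226.7] z.06 [ 0.6136 -0.1558  0.06  ] z.231 [ 0.5762 -0.1314  0.231 ]
[428 226  24  22 374] [439.2 236.5] z.06 [ 0.584 -0.276  0.06 ] z.231 [ 0.5514 -0.2321  0.231 ]
[301 246  10  10  72] [305.5 250.5] z.06 [0.5738 0.0058 0.06  ] z.231 [0.5429 0.004  0.231 ]
[232 276  10   9  64] [236.1 280.2] z.06 [0.5218 0.1522 0.06  ] z.231 [0.4994 0.1267 0.231 ]
[371 292  24  23 404] [382.6 302.9] z.06 [ 0.4543 -0.1442  0.06  ] z.231 [ 0.4428 -0.1216  0.231 ]
side [329 319  25  19 333] [340.6 328.1] z.06 [ 0.6188 -0.1558  0.06  ] z.231 [ 0.5978 -0.3172  0.231 ]
side [246 321  25  18 327] [257.9 329.4] z.06 [ 0.4596 -0.1448  0.06  ] z.231 [ 0.4714 -0.3085  0.231 ]
side [ 401  342   45   88 2339] [422.8 385.9] z.06 [ 0.7462 -0.3077  0.06  ] z.231 [ 0.699  -0.4378  0.231 ]
side [319 368  27  22 431] [331.8 378.5] z.06 [ 0.5894 -0.2762  0.06  ] z.231 [ 0.5745 -0.4128  0.231 ]
side [510 411  51  41 508] [544.  434.8] z.06 [ 0.9224 -0.4265  0.06  ] z.231 [ 0.8389 -0.5322  0.231 ]
lid (188, 206) [0.655  0.2212 0.17  ]
lid (320, 206) [ 0.6378 -0.0285  0.17  ]
lid (321, 355) [ 0.3623 -0.0107  0.17  ]
lid (187, 355) [0.3798 0.2278 0.17  ]
pivot [0.62934481 0.19697782 0.18      ]
cap [0.47831855 0.28612177 0.192     ]
tin [ 0.43547926 -0.38320637  0.034     ] [ 0.4446809  -0.39147844  0.034     ]
cap side [0.48767948 0.28383563 0.192     ]
```

View pics/c1.png

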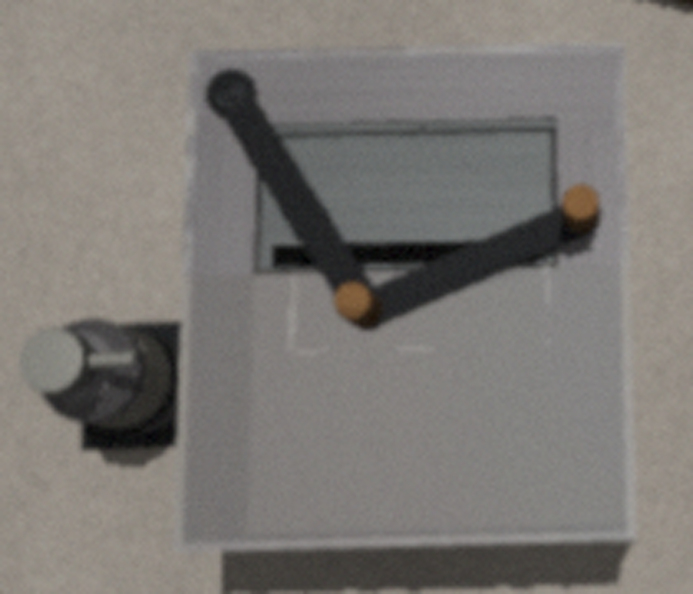

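```bash
cat >> h.py <<'E'
def pose():
    s=arm.sense(); x,y,z,w=s['ee_rot']
    return np.array([*s['ee_pos']]),np.degrees(np.arctan2(2*(x*y+z*w),1-2*(y*y+z*z)))
def plan(wps,start=None,maxmm=38,maxdeg=7):
    """wps: (x,y,z,phi[,maxmm]) in m, deg; prints rows rounded"""
    p,ph=pose() if start is None else (np.array(start[:3]),start[3]); p=p*1000; rows=[]
    for w in wps:
        tgt=np.array(w[:3])*1000; mm=w[4] if len(w)>4 else maxmm
        d=(w[3]-ph+180)%360-180
        n=int(max(1,np.ceil(np.linalg.norm(tgt-p)/mm),np.ceil(abs(d)/maxdeg)));p0,ph0=p.copy(),ph
        for i in range(1,n+1):
            a=np.radians(ph);X=np.array([np.cos(a),np.sin(a),0]);Y=np.array([np.sin(a),-np.cos(a),0])
            e=p0+(tgt-p0)*i/n-p; r=[int(round(e@X)),int(round(e@Y)),int(round(-e[2]))]
            tw=int(round(ph-(ph0+d*i/n)))
            p=p+r[0]*X+r[1]*Y-r[2]*np.array([0,0,1.]);ph-=tw; rows.append((r,tw))
    for i in range(0,len(rows),8):
        b=rows[i:i+8]; print(str([r for r,_ in b]).replace(' ',''),str([t for _,t in b]).replace(' ',''))
    print('end',p.round(1),ph)
E
python3 - <<'E'
from h import *
f=snap('top')
for p in [(189.1,204.5),(319.1,204.5),(321.5,353.6),(185.8,355.2)]: print('lid',plane(f,*p,.17).round(4))
for p in [(556,125),(556,265),(257,270),(262,135)]: print('mouth',plane(f,130+p[0]/3.3,190+p[1]/3.3,.17).round(4))
print('cap',plane(f,130+55/3.3,190+360/3.3,.192),'piv',plane(f,130+232/3.3,190+92/3.3,.182))
p,ph=pose();print(p,ph)
plan([(p[0],p[1],.3,ph),(.545,.004,.30,110)])
E
```

```text
lid [0.6578 0.2191 0.17  ]
lid [ 0.6409 -0.027   0.17  ]
lid [ 0.3647 -0.0117  0.17  ]
lid [0.3796 0.2299 0.17  ]
mouth [0.5981 0.015  0.17  ]
mouth [0.5176 0.0201 0.17  ]
mouth [0.5266 0.1871 0.17  ]
mouth [0.6038 0.1823 0.17  ]
cap [0.48213611 0.29197914 0.192     ] piv [0.62709231 0.19602563 0.182     ]
[ 0.20284371 -0.48399053  0.19764216] 22.736588992245995
[[0,0,-34],[0,0,-34],[0,0,-34],[32,-20,0],[33,-17,0],[34,-13,0],[36,-11,0],[37,-6,0]] [0,0,0,-5,-6,-5,-6,-5]
[[37,-4,0],[37,1,0],[37,3,0],[37,8,0],[35,11,0],[35,14,0],[33,18,0],[31,20,0]] [-6,-5,-6,-5,-6,-5,-5,-6]
[[29,23,0],[27,26,0],[24,28,0]] [-5,-6,-5]
end [544.8   3.9 299.6] 109.736588992246
```

View pics/c2.png

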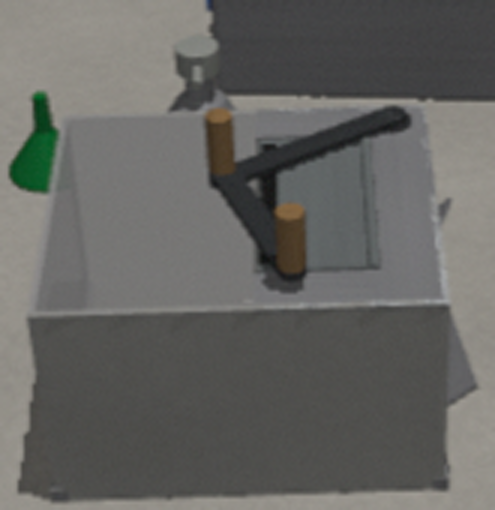

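Request:
{"fn": "play_rows", "kwargs": {"translation": [[0,0,-34],[0,0,-34],[0,0,-34],[32,-20,0],[33,-17,0],[34,-13,0],[36,-11,0],[37,-6,0]], "twist": [0,0,0,-5,-6,-5,-6,-5], "jaw": -0.1}}

```text
clock: 0.92
ee_pos: [0.3108, -0.3303, 0.2999]
ee_rot: [0.906, 0.423, 0.0, 0.0]
contact_force: [0.2, -0.7, -0.2]
opening: 0.0389
grasp_force: 0.0
```

Request:
{"fn": "play_rows", "kwargs": {"translation": [[37,-4,0],[37,1,0],[37,3,0],[37,8,0],[35,11,0],[35,14,0],[33,18,0],[31,20,0]], "twist": [-6,-5,-6,-5,-6,-5,-5,-6]}}

```text
clock: 1.58
ee_pos: [0.482, -0.0859, 0.3]
ee_rot: [0.682, 0.731, 0.0, 0.0]
contact_force: [0.5, -1.1, -0.1]
opening: 0.0385
grasp_force: 0.0
```

Request:
{"fn": "play_rows", "kwargs": {"translation": [[29,23,0],[27,26,0],[24,28,0],[0,0,0],[0,0,0]], "twist": [-5,-6,-5,0,0]}}

```text
clock: 2.0
ee_pos: [0.5453, 0.0052, 0.2992]
ee_rot: [0.574, 0.819, -0.0, -0.0]
contact_force: [-0.3, -0.4, -0.4]
opening: 0.0385
grasp_force: 0.0
```

```bash
python3 - <<'E'
from h import *
s=snap('side','s1.png');f=snap('top')
for u in[(273,178.3),(296.3,210.3)]: print('side knob',plane(s,*u,.231).round(4))
print(pose(),arm.sense()['opening']); print('proj tcp side',proj(s,pose()[0]), 'top',proj(f,pose()[0]))
a=np.ascontiguousarray(s['pixels'][120:300,200:380,::-1]);b=np.ascontiguousarray(f['pixels'][180:360,180:360,::-1])
cv2.imwrite('pics/c3.png',cv2.resize(np.hstack([a,b]),None,fx=2.2,fy=2.2))
E
```

```text
side knob [0.505  0.1243 0.231 ]
side knob [0.5475 0.0023 0.231 ]
(array([0.54447428, 0.00335399, 0.29968723]), np.float64(109.69655344739343)) 0.03844181102729476
proj tcp side [293.50657869 180.06006416] top [304.92289318 241.99943333]
```

View pics/c3.png

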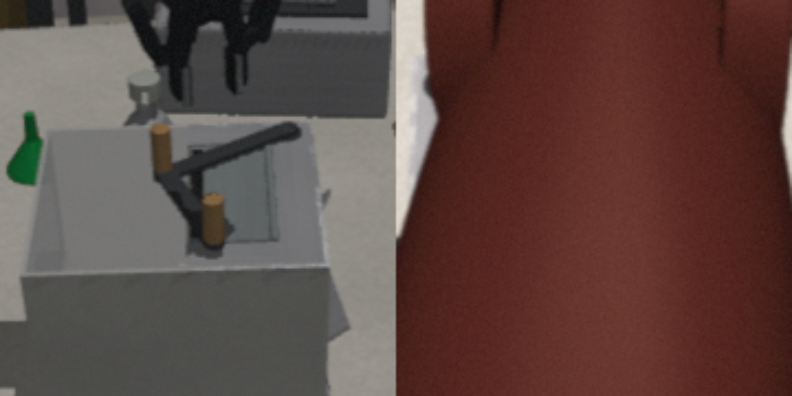

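```bash
python3 - <<'E'
from h import *
print('descend');plan([(.545,.003,.195,109.7,25)])
C=np.array([.501,.125])
w=[(*(C+.13*np.array([np.cos(a),np.sin(a)])),.195,np.degrees(a)+180) for a in np.radians(np.arange(-70.3+4.3,30,4.3))]
plan(w,start=(.545,.003,.195,109.7))
E
```

```text
descend
[[0,0,21],[0,0,21],[0,0,21],[0,0,21],[-1,0,21]] [0,0,0,0,0]
end [544.8   2.4 194.7] 109.69655344739343
[[0,9,0],[0,10,0],[1,10,0],[0,10,0],[0,9,0],[1,10,0],[0,10,0],[1,10,0]] [-4,-5,-4,-4,-4,-5,-4,-4]
[[0,9,0],[0,10,0],[1,10,0],[0,10,0],[0,9,0],[1,10,0],[0,10,0],[1,10,0]] [-5,-4,-4,-5,-4,-4,-4,-5]
[[0,9,0],[0,10,0],[1,10,0],[0,10,0],[0,9,0],[1,10,0],[0,10,0]] [-4,-4,-5,-4,-4,-5,-4]
end [615.2 187.3 195. ] 208.7
```

Request:
{"fn": "play_rows", "kwargs": {"translation": [[0,0,25],[0,0,25],[0,0,25],[0,0,30],[0,0,0]], "twist": [0,0,0,0,0]}}

```text
clock: 2.52
ee_pos: [0.5411, 0.0027, 0.1904]
ee_rot: [0.577, 0.817, -0.002, -0.003]
contact_force: [-1.4, 1.2, -0.3]
opening: 0.0384
grasp_force: 0.0
```

Request:
{"fn": "play_rows", "kwargs": {"translation": [[0,0,0],[0,0,0],[0,0,0]], "twist": [0,0,0], "jaw": -0.35}}

```text
clock: 2.77
ee_pos: [0.5461, 0.0031, 0.1971]
ee_rot: [0.576, 0.818, 0.001, 0.001]
contact_force: [-0.1, 0.0, 0.2]
opening: 0.0276
grasp_force: 0.0
```

Request:
{"fn": "play_rows", "kwargs": {"translation": [[0,9,0],[0,10,0],[1,10,0],[0,10,0],[0,9,0],[1,10,0],[0,10,0],[1,10,0]], "twist": [-4,-5,-4,-4,-4,-5,-4,-4]}}

```text
clock: 3.43
ee_pos: [0.6077, 0.0497, 0.1972]
ee_rot: [0.31, 0.951, 0.0, 0.002]
contact_force: [0.7, -2.3, 2.3]
opening: 0.0281
grasp_force: 1.5
```

Request:
{"fn": "play_rows", "kwargs": {"translation": [[0,9,0],[0,10,0],[1,10,0],[0,10,0],[0,9,0],[1,10,0],[0,10,0],[1,10,0]], "twist": [-5,-4,-4,-5,-4,-4,-4,-5]}}

```text
clock: 4.1
ee_pos: [0.632, 0.1228, 0.1972]
ee_rot: [0.01, 1.0, -0.0, 0.002]
contact_force: [0.7, -1.8, 1.8]
opening: 0.0277
grasp_force: 1.3
```

```bash
python3 - <<'E'
from h import *
s=snap('side')
print(pose(),arm.sense()['contact_force'])
cv2.imwrite('pics/c4.png',cv2.resize(np.ascontiguousarray(s['pixels'][120:300,200:380,::-1]),None,fx=3,fy=3))
E
```

```text
(array([0.63195747, 0.12459928, 0.19721839]), np.float64(179.35881518370147)) [1.58420505 0.60301751 2.41132701]
```

View pics/c4.png

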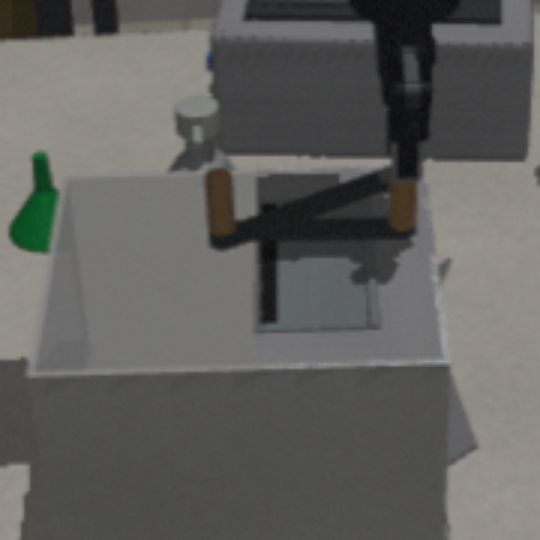

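```bash
python3 - <<'E'
from h import *
s=snap('side')
for y in(.095,.105,.1246): print(y,[proj(s,(.632,y,z)).round(1).tolist() for z in (.19,.2,.21,.22,.23)])
print(plane(s,334,180,.231))
E
```

```text
0.095 [[334.3, 198.9], [334.4, 195.0], [334.4, 191.0], [334.4, 187.0], [334.5, 182.9]]
0.105 [[333.8, 196.3], [333.9, 192.4], [333.9, 188.4], [333.9, 184.4], [334.0, 180.4]]
0.1246 [[332.9, 191.3], [332.9, 187.4], [332.9, 183.4], [333.0, 179.5], [333.0, 175.4]]
[0.63202446 0.10483862 0.231     ]
```

```bash
python3 - <<'E'
from h import *
s=snap('side')
a=s['pixels'][110:210,260:360].astype(float)
a=(255*(a/255)**.6).astype(np.uint8)
cv2.imwrite('pics/c5.png',cv2.resize(np.ascontiguousarray(a[:,:,::-1]),None,fx=6,fy=6,interpolation=cv2.INTER_CUBIC))
print(arm.sense()['opening'],arm.sense()['grasp_force'])
E
```

```text
0.027938003727769955 2.839152440428734
```

View pics/c5.png

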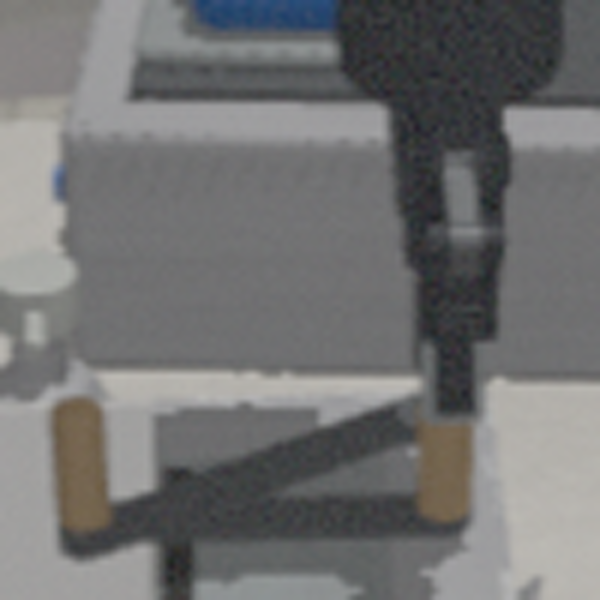

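Request:
{"fn": "play_rows", "kwargs": {"translation": [[0,0,2],[0,0,2],[0,0,2],[0,0,0],[0,0,0]], "twist": [0,0,0,0,0]}}

```text
clock: 4.67
ee_pos: [0.63, 0.1222, 0.1887]
ee_rot: [0.012, 1.0, -0.0, -0.0]
contact_force: [-1.7, -0.4, -0.9]
opening: 0.0284
grasp_force: 0.2
```

Request:
{"fn": "play_rows", "kwargs": {"translation": [[0,9,0],[0,10,0],[1,10,0],[0,10,0],[0,9,0],[1,10,0],[0,10,0]], "twist": [-4,-4,-5,-4,-4,-5,-4]}}

```text
clock: 5.25
ee_pos: [0.6149, 0.1881, 0.1888]
ee_rot: [-0.25, 0.968, -0.0, -0.0]
contact_force: [1.1, -1.3, -1.3]
opening: 0.0277
grasp_force: 0.4
```

```bash
python3 - <<'E'
from h import *
s=snap('side')
print(pose(),arm.sense()['contact_force'])
a=s['pixels'][110:210,260:360].astype(float)
a=(255*(a/255)**.6).astype(np.uint8)
cv2.imwrite('pics/c6.png',cv2.resize(np.ascontiguousarray(a[:,:,::-1]),None,fx=6,fy=6,interpolation=cv2.INTER_CUBIC))
E
```

```text
(array([0.61396772, 0.18970061, 0.18885186]), np.float64(-150.76858850423716)) [ 0.00700958  1.48152023 -0.10553182]
```

View pics/c6.png

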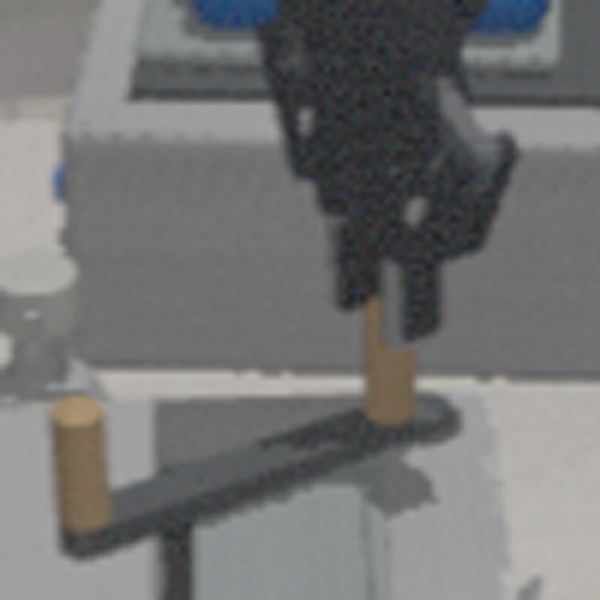

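The end knob is straddled and almost over the pivot, at crop (390,370). The last step is to push gently onto the stop.

Request:
{"fn": "play_rows", "kwargs": {"translation": [[0,3,0],[0,2,0],[0,0,0]], "twist": [-1,-1,0]}}

```text
clock: 5.55
ee_pos: [0.6124, 0.1922, 0.1888]
ee_rot: [-0.265, 0.964, 0.0, -0.0]
contact_force: [-0.6, -0.2, 0.4]
opening: 0.0277
grasp_force: 0.0
```

Request:
{"fn": "play_rows", "kwargs": {"translation": [[0,2,0],[0,1,0],[0,0,0]], "twist": [0,0,0]}}

```text
clock: 5.8
ee_pos: [0.6119, 0.1934, 0.1889]
ee_rot: [-0.264, 0.965, -0.001, 0.0]
contact_force: [3.3, -4.9, -1.8]
opening: 0.0276
grasp_force: 3.3
```

Request:
{"fn": "play_rows", "kwargs": {"translation": [[0,2,0],[0,1,0],[0,0,0]], "twist": [0,0,0]}}

```text
clock: 6.05
ee_pos: [0.6117, 0.1938, 0.189]
ee_rot: [-0.263, 0.965, -0.003, 0.001]
contact_force: [8.9, -13.7, -3.3]
opening: 0.0279
grasp_force: 8.2
```

```bash
python3 - <<'E'
from h import *
p,ph=pose();print(p,ph)
b=np.radians(-151.2)
plan([(p[0]+.002,p[1]-.003,p[2],ph),(p[0]+.002,p[1]-.003,.27,ph),(.502,.125,.27,-151.2),(.502,.125,.19,-151.2,20)])
P=np.array([.631,.197]);w=[]
for b in np.append(np.arange(-151.2+4.2,-94,4.2),-93.4): w.append((*(P+.15*np.array([np.cos(np.radians(b)),np.sin(np.radians(b))])),.19,b))
plan(w,start=(.502,.125,.19,-151.2))
E
```

```text
[0.61173132 0.19377154 0.18898314] -149.4884903780229
[[0,-4,0],[0,0,-27],[0,0,-27],[0,0,-27],[32,0,0],[33,0,0],[32,0,0],[32,-1,0]] [0,0,0,0,0,1,0,1]
[[0,0,20],[0,0,20],[0,0,20],[0,0,20]] [0,0,0,0]
end [502.6 124.9 190. ] -151.4884903780229
[[2,-10,0],[-1,-11,0],[0,-11,0],[0,-11,0],[-1,-11,0],[0,-11,0],[-1,-11,0],[0,-11,0]] [-4,-4,-5,-4,-4,-4,-4,-5]
[[0,-11,0],[-1,-11,0],[0,-11,0],[-1,-11,0],[0,-11,0],[0,-8,0]] [-4,-4,-4,-4,-5,-3]
end [621.8  47.  190. ] -93.19999999999999
```

Request:
{"fn": "play_rows", "kwargs": {"translation": [[0,-6,0],[0,0,-27],[0,0,-27],[0,0,-27],[32,0,0],[33,0,0],[32,2,0],[32,1,0]], "twist": [0,0,0,0,0,1,0,1]}}

```text
clock: 6.72
ee_pos: [0.4983, 0.1294, 0.2698]
ee_rot: [-0.248, 0.969, 0.0, 0.0]
contact_force: [-0.3, -0.1, 0.9]
opening: 0.0278
grasp_force: 0.0
```

Request:
{"fn": "play_rows", "kwargs": {"translation": [[0,0,0],[0,0,0],[0,0,20],[0,0,20],[0,0,20],[0,0,20],[0,0,0],[0,0,0]], "twist": [0,0,0,0,0,0,0,0], "jaw": -0.05}}

```text
clock: 7.38
ee_pos: [0.4998, 0.1302, 0.1895]
ee_rot: [-0.248, 0.969, 0.0, -0.001]
contact_force: [0.2, -0.2, 1.1]
opening: 0.0405
grasp_force: 0.0
```

Request:
{"fn": "play_rows", "kwargs": {"translation": [[0,0,0],[0,0,0],[0,0,0]], "twist": [0,0,0], "jaw": -0.35}}

```text
clock: 7.63
ee_pos: [0.5006, 0.1302, 0.1911]
ee_rot: [-0.248, 0.969, -0.0, 0.001]
contact_force: [-0.7, 0.0, -0.1]
opening: 0.0277
grasp_force: 0.0
```

```bash
python3 - <<'E'
from h import *
s=snap('side')
print(pose(),arm.sense()['contact_force'],arm.sense()['opening'])
a=s['pixels'][110:210,230:330].astype(float)
a=(255*(a/255)**.6).astype(np.uint8)
cv2.imwrite('pics/c7.png',cv2.resize(np.ascontiguousarray(a[:,:,::-1]),None,fx=6,fy=6,interpolation=cv2.INTER_CUBIC))
E
```

```text
(array([0.50034602, 0.13015933, 0.19086346]), np.float64(-151.2659452175259)) [ 0.36469745  0.85207263 -0.09377605] 0.027732617701982362
```

View pics/c7.png

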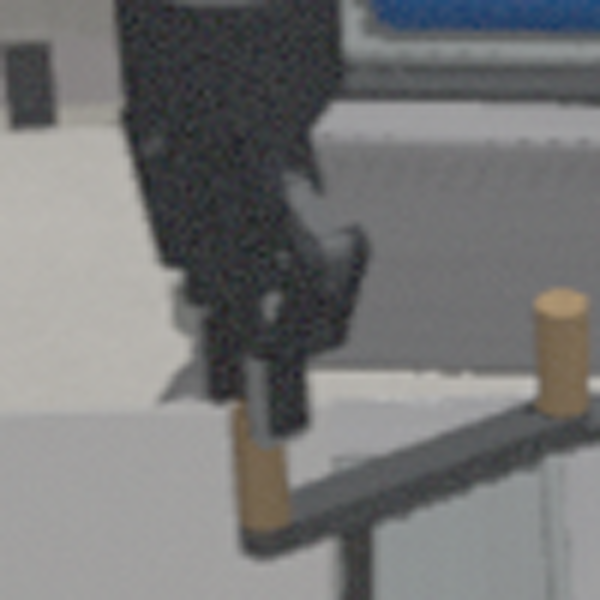

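The fingers straddle the elbow knob at crop (262,470), and the outer link lies folded on the inner one. Now I swing the pair back.

Request:
{"fn": "play_rows", "kwargs": {"translation": [[1,-7,0],[-1,-11,0],[0,-11,0],[0,-11,0],[-1,-11,0],[0,-11,0],[-1,-11,0],[0,-11,0]], "twist": [-4,-4,-5,-4,-4,-4,-4,-5]}}

```text
clock: 8.35
ee_pos: [0.5574, 0.0718, 0.1901]
ee_rot: [-0.522, 0.853, 0.001, -0.001]
contact_force: [-5.5, 1.9, 2.3]
opening: 0.0278
grasp_force: 2.5
```

Request:
{"fn": "play_rows", "kwargs": {"translation": [[0,-11,0],[-1,-11,0],[0,-11,0],[-1,-11,0],[0,-11,0],[0,-8,0],[0,0,0]], "twist": [-4,-4,-4,-4,-5,-3,0]}}

```text
clock: 8.93
ee_pos: [0.6194, 0.0545, 0.1899]
ee_rot: [-0.687, 0.726, -0.0, -0.0]
contact_force: [-0.9, 0.4, -0.8]
opening: 0.0278
grasp_force: 0.0
```

Request:
{"fn": "play_rows", "kwargs": {"translation": [[0,-2,0],[0,-2,0],[0,0,0]], "twist": [0,0,0]}}

```text
clock: 9.18
ee_pos: [0.6219, 0.0544, 0.1899]
ee_rot: [-0.686, 0.728, 0.0, -0.001]
contact_force: [-3.3, -1.5, 0.4]
opening: 0.0279
grasp_force: 1.7
```

Request:
{"fn": "play_rows", "kwargs": {"translation": [[0,-2,0],[0,0,0],[0,0,0]], "twist": [0,0,0]}}

```text
clock: 9.43
ee_pos: [0.6238, 0.0544, 0.1899]
ee_rot: [-0.686, 0.728, 0.0, -0.001]
contact_force: [-3.4, -2.3, -1.5]
opening: 0.0278
grasp_force: 2.0
```

Request:
{"fn": "play_rows", "kwargs": {"translation": [[0,-2,0],[0,-1,0],[0,0,0]], "twist": [0,0,0]}}

```text
clock: 9.68
ee_pos: [0.6268, 0.0541, 0.1899]
ee_rot: [-0.686, 0.728, 0.0, -0.001]
contact_force: [-4.5, -2.5, -0.0]
opening: 0.028
grasp_force: 2.1
```

Request:
{"fn": "play_rows", "kwargs": {"translation": [[0,-2,0],[0,-1,0],[0,0,0]], "twist": [0,0,0]}}

```text
clock: 9.93
ee_pos: [0.629, 0.054, 0.1898]
ee_rot: [-0.686, 0.728, 0.001, -0.001]
contact_force: [-8.7, -3.4, 0.8]
opening: 0.0279
grasp_force: 3.8
```

Request:
{"fn": "play_rows", "kwargs": {"translation": [[0,-2,0],[0,-1,0],[0,0,0]], "twist": [0,0,0]}}

```text
clock: 10.18
ee_pos: [0.6292, 0.054, 0.1896]
ee_rot: [-0.686, 0.728, 0.002, -0.003]
contact_force: [-18.5, -3.4, 7.4]
opening: 0.0274
grasp_force: 9.0
```

```bash
cat >> h.py <<'E'
def spools(verbose=True):
    out={}
    for n,sg in(('side',-.0026),('top',.0026)):
        f=grab_frame(n);m=cv2.inRange(cv2.cvtColor(f['pixels'],cv2.COLOR_RGB2HSV),(5,80,70),(20,255,255))
        k,l,st,c=cv2.connectedComponentsWithStats(m)
        out[n]=[]
        for i in range(1,k):
            q=plane(f,*c[i],.06)
            if 200<st[i,4]<700 and .2<q[0]<.72 and -.6<q[1]<-.04: out[n].append((q[:2]+[sg,0]).round(4).tolist())
    print(out)
E
python3 - <<'E'
from h import *
p,ph=pose();print(p,ph); spools()
plan([(p[0]-.008,p[1],p[2],ph),(p[0]-.008,p[1],.30,ph),(.457,-.1445,.30,176.6)])
plan([(.457,-.1445,.017,176.6,30)],start=(.457,-.1445,.3,176.6))
E
```

```text
[0.62924509 0.05397837 0.18959549] -93.35823312179963
{'side': [[0.616, -0.1576], [0.4571, -0.1464], [0.5862, -0.2779]], 'top': [[0.6147, -0.155], [0.5855, -0.275], [0.4559, -0.1431]]}
[[0,8,0],[0,0,-37],[0,0,-37],[0,0,-36],[16,12,0],[17,9,0],[19,8,0],[19,5,0]] [0,0,0,0,7,7,7,7]
[[20,3,0],[19,0,0],[20,-2,0],[20,-4,0],[18,-6,0],[18,-9,0],[17,-11,0],[15,-12,0]] [7,7,6,7,7,7,7,7]
[[14,-15,0]] [7]
end [ 456.8 -144.7  299.6] -183.36014206935982
[[0,0,28],[0,0,29],[0,0,28],[0,0,28],[0,0,28],[0,0,29],[0,0,28],[0,0,28]] [0,0,0,0,0,0,0,0]
[[0,0,29],[0,0,28]] [0,0]
end [ 457.  -144.5   17. ] 176.6
```

Request:
{"fn": "play_rows", "kwargs": {"translation": [[0,8,0],[0,0,-37],[0,0,-37],[0,0,-36],[16,12,0],[17,9,0],[19,8,0],[19,5,0]], "twist": [0,0,0,0,7,7,7,7]}}

```text
clock: 10.95
ee_pos: [0.5751, -0.007, 0.3006]
ee_rot: [-0.487, 0.873, -0.0, 0.001]
contact_force: [-0.4, 0.4, 0.6]
opening: 0.0279
grasp_force: 0.0
```

Request:
{"fn": "play_rows", "kwargs": {"translation": [[20,3,0],[19,0,0],[20,-2,0],[20,-4,0],[18,-6,0],[18,-9,0],[17,-11,0],[15,-12,0]], "twist": [7,7,6,7,7,7,7,7], "jaw": 1}}

```text
clock: 11.62
ee_pos: [0.4744, -0.1295, 0.3005]
ee_rot: [-0.029, 1.0, -0.0, 0.001]
contact_force: [1.1, -1.1, -0.4]
opening: 0.0852
grasp_force: 0.0
```

Request:
{"fn": "play_rows", "kwargs": {"translation": [[14,-15,0],[0,0,28],[0,0,28],[0,0,28],[0,0,28],[0,0,28],[0,0,0],[0,0,0]], "twist": [7,0,0,0,0,0,0,0]}}

```text
clock: 12.28
ee_pos: [0.4612, -0.1443, 0.16]
ee_rot: [0.029, 1.0, 0.0, -0.0]
contact_force: [0.1, 0.2, -0.1]
opening: 0.0857
grasp_force: 0.0
```

```bash
python3 - <<'E'
from h import *
s=snap('side'); spools()
p,ph=pose();print(p,ph,arm.sense()['opening'])
plan([(.4565,-.1445,.017,176.6,25)])
a=s['pixels'][150:410,160:440]
cv2.imwrite('pics/c8.png',cv2.resize(np.ascontiguousarray(a[:,:,::-1]),None,fx=2.3,fy=2.3,interpolation=cv2.INTER_CUBIC))
E
```

```text
{'side': [[0.6161, -0.1575], [0.4573, -0.1466], [0.5862, -0.2778]], 'top': [[0.6148, -0.1551]]}
[ 0.4630573  -0.14537051  0.16193388] 176.72237116485505 0.08555630810359581
[[1,0,24],[1,0,24],[1,0,24],[1,0,25],[1,0,24],[2,0,24]] [0,0,0,0,0,0]
end [ 456.1 -145.    16.9] 176.72237116485505
```

View pics/c8.png

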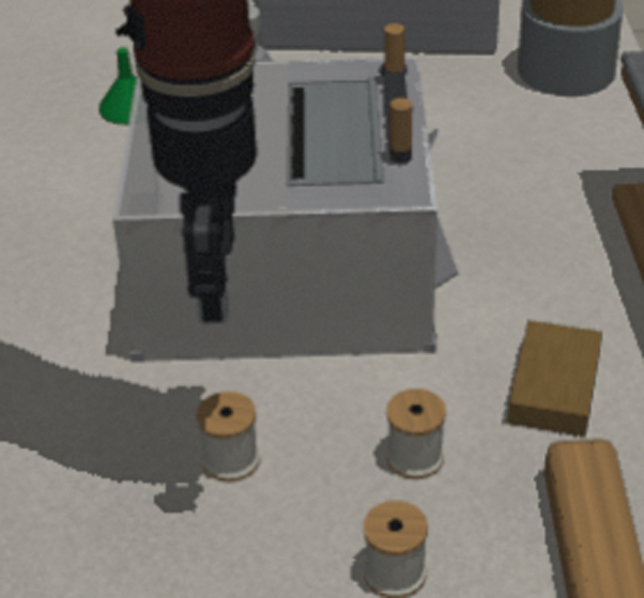

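The folded arm now lies along the far edge, with knobs at crop (400,125) and (394,48), and the mouth is clear. I descend on the first spool.

Request:
{"fn": "play_rows", "kwargs": {"translation": [[1,0,24],[1,0,24],[1,0,24],[1,0,24],[1,0,24],[1,0,24],[0,0,0]], "twist": [0,0,0,0,0,0,0]}}

```text
clock: 13.02
ee_pos: [0.4543, -0.1438, 0.0139]
ee_rot: [0.029, 1.0, 0.001, -0.001]
contact_force: [-1.4, 0.9, 0.4]
opening: 0.0854
grasp_force: 0.0
```

Request:
{"fn": "play_rows", "kwargs": {"translation": [[0,0,0],[0,0,0],[0,0,0],[0,0,0],[0,0,0]], "twist": [0,0,0,0,0], "jaw": -1}}

```text
clock: 13.43
ee_pos: [0.4577, -0.1452, 0.0183]
ee_rot: [0.028, 1.0, -0.001, 0.002]
contact_force: [-0.6, 1.3, 13.4]
opening: 0.0469
grasp_force: 59.4
```

```bash
python3 - <<'E'
from h import *
s=snap('side')
p,ph=pose();q=arm.sense();print(p,ph,q['opening'],q['grasp_force'],q['contact_force'])
for u in [(290,82),(375,80),(382,184),(288,185)]: print(plane(s,160+u[0]/2.3,150+u[1]/2.3,.17))
for u in [(394,28),(400,102)]: print('knob',plane(s,160+u[0]/2.3,150+u[1]/2.3,.231))
plan([(p[0],p[1],.26,176.6),(.561,.0995,.26,176.6)])
E
```

```text
[ 0.45760971 -0.14516683  0.01826856] 176.742821190999 0.04685803919270293 59.431904554367065 [-0.84725574  2.2184632  12.11412544]
[0.53263566 0.18837399 0.17      ]
[0.61593023 0.18374352 0.17      ]
[0.60675669 0.01403253 0.17      ]
[0.52397624 0.02053511 0.17      ]
knob [0.63382659 0.17812144 0.231     ]
knob [0.62616243 0.05093531 0.231     ]
[[0,0,-35],[0,0,-34],[0,0,-35],[0,0,-34],[0,0,-35],[0,0,-34],[0,0,-35],[-13,36,0]] [0,0,0,0,0,0,0,0]
[[-13,35,0],[-12,36,0],[-13,36,0],[-13,36,0],[-13,35,0],[-12,36,0]] [0,0,0,0,0,0]
end [560.7  99.4 260.3] 176.742821190999
```

Request:
{"fn": "play_rows", "kwargs": {"translation": [[0,0,-35],[0,0,-34],[0,0,-35],[0,0,-34],[0,0,-35],[0,0,-34],[0,0,-35],[-13,36,0]], "twist": [0,0,0,0,0,0,0,0]}}

```text
clock: 14.15
ee_pos: [0.4728, -0.1143, 0.2658]
ee_rot: [0.031, 0.999, -0.003, 0.005]
contact_force: [1.2, -0.7, -0.7]
opening: 0.0465
grasp_force: 62.4
```

Request:
{"fn": "play_rows", "kwargs": {"translation": [[-13,35,0],[-12,36,0],[-13,36,0],[-13,36,0],[-14,36,0],[-13,37,0],[0,0,0],[0,0,0]], "twist": [0,0,0,0,0,0,0,0]}}

```text
clock: 14.82
ee_pos: [0.5612, 0.1038, 0.2587]
ee_rot: [0.027, 1.0, 0.0, 0.001]
contact_force: [-0.6, -1.0, -1.6]
opening: 0.047
grasp_force: 62.3
```

```bash
python3 - <<'E'
from h import *
p,ph=pose();q=arm.sense();print(p,ph,q['opening'],q['grasp_force'],q['contact_force'])
plan([(.563,.1015,.19,176.6,25),(.563,.1015,.104,176.6,12)])
E
```

```text
[0.56121191 0.10384319 0.25871057] 176.92699295146554 0.0470466918040491 62.32821464538574 [-0.60491587 -0.97766963 -1.63911832]
[[-1,-1,23],[0,0,23],[-1,-1,23],[0,0,11],[0,0,10],[0,0,11],[0,0,11],[0,0,11]] [0,0,0,0,0,0,0,0]
[[0,0,10],[0,0,11],[0,0,11]] [0,0,0]
end [563.1 101.7 103.7] 176.92699295146554
```

Request:
{"fn": "play_rows", "kwargs": {"translation": [[-1,-1,23],[0,0,23],[-1,-1,23],[0,0,10],[0,0,10],[0,0,10],[0,0,10],[0,0,0]], "twist": [0,0,0,0,0,0,0,0]}}

```text
clock: 15.48
ee_pos: [0.561, 0.0988, 0.1485]
ee_rot: [0.029, 1.0, -0.0, -0.001]
contact_force: [-3.8, -0.1, -0.3]
opening: 0.0468
grasp_force: 62.5
```

Request:
{"fn": "play_rows", "kwargs": {"translation": [[0,0,12],[0,0,12],[0,0,12],[0,0,10],[0,0,0],[0,0,0]], "twist": [0,0,0,0,0,0]}}

```text
clock: 15.98
ee_pos: [0.5617, 0.0994, 0.1028]
ee_rot: [0.029, 1.0, -0.0, -0.001]
contact_force: [-3.1, 0.2, -2.5]
opening: 0.0464
grasp_force: 62.2
```

```bash
python3 - <<'E'
from h import *
s=snap('side')
p,ph=pose();q=arm.sense();print(p,ph,q['opening'],q['grasp_force'],q['contact_force'])
a=s['pixels'][130:310,200:360].astype(float);a=(255*(a/255)**.6).astype(np.uint8)
cv2.imwrite('pics/c9.png',cv2.resize(np.ascontiguousarray(a[:,:,::-1]),None,fx=3.3,fy=3.3,interpolation=cv2.INTER_CUBIC))
E
```

```text
[0.56215746 0.09948575 0.10316885] 176.71424328110584 0.04675624559772937 62.18719482421875 [-4.00294555  0.17347549 -2.13698175]
```

View pics/c9.png

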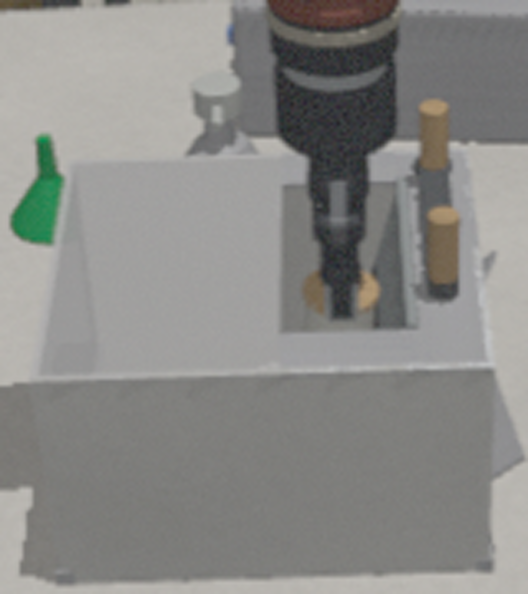

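The flap is fully down on the spool's far side and the spool is below the lid at crop (342,290). Releasing it now.

Request:
{"fn": "play_rows", "kwargs": {"translation": [[0,0,0],[0,0,0],[0,0,0],[0,0,0],[0,0,0],[0,0,0],[0,0,0],[0,0,0]], "twist": [0,0,0,0,0,0,0,0], "jaw": 0.7}}

```text
clock: 16.7
ee_pos: [0.5634, 0.0999, 0.1033]
ee_rot: [0.029, 1.0, 0.0, 0.001]
contact_force: [0.2, -2.2, 4.5]
opening: 0.0726
grasp_force: 2.1
```

Request:
{"fn": "play_rows", "kwargs": {"translation": [[0,0,-10],[0,0,-15],[0,0,-20],[0,0,-20],[0,0,-25],[0,0,-30],[0,0,-35],[0,0,0]], "twist": [0,0,0,0,0,0,0,0]}}

```text
clock: 17.37
ee_pos: [0.5656, 0.1004, 0.2648]
ee_rot: [0.028, 1.0, 0.001, 0.005]
contact_force: [0.6, 0.4, 1.1]
opening: 0.0724
grasp_force: 0.0
```

```bash
python3 - <<'E'
from h import *
s=snap('side');t=snap('top');spools()
p,ph=pose();q=arm.sense();print(p,ph,q['opening'],q['contact_force'])
plan([(p[0],p[1],.26,176.6),(.615,-.156,.26,176.6),(.615,-.156,.1,176.6,35),(.615,-.156,.017,176.6,20)])
a=s['pixels'][130:310,200:360].astype(float);a=(255*(a/255)**.6).astype(np.uint8)
cv2.imwrite('pics/c10.png',cv2.resize(np.ascontiguousarray(a[:,:,::-1]),None,fx=3.3,fy=3.3,interpolation=cv2.INTER_CUBIC))
E
```

```text
{'side': [[0.6161, -0.1575], [0.5862, -0.2777]], 'top': [[0.6146, -0.155], [0.5853, -0.2749]]}
[0.56236823 0.09997862 0.25718877] 176.74474475468472 0.07235190993587685 [ 0.03870031  0.55138161 -0.05640387]
[[0,0,-3],[-10,-36,0],[-9,-36,0],[-10,-36,0],[-9,-36,0],[-10,-36,0],[-9,-36,0],[-10,-37,0]] [0,0,0,0,0,0,0,0]
[[0,0,32],[0,0,32],[0,0,32],[0,0,32],[0,0,32],[0,0,17],[0,0,16],[0,0,17]] [0,0,0,0,0,0,0,0]
[[0,0,17],[0,0,16]] [0,0]
end [ 614.9 -156.4   17.2] 176.74474475468472
```

View pics/c10.png

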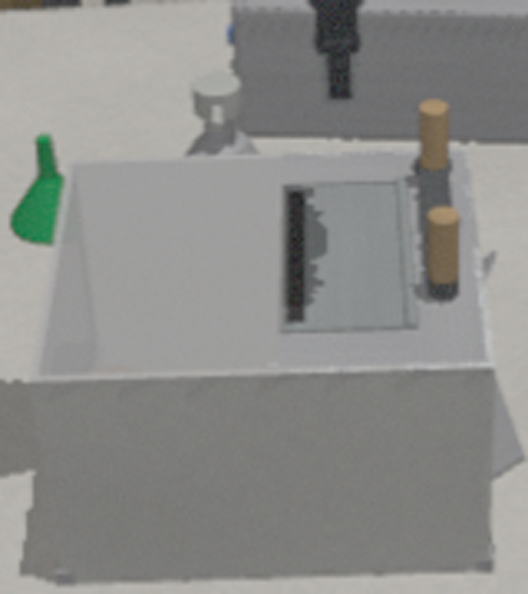

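Flap shut at crop (350,255), and the spool is inside. Next spool.

Request:
{"fn": "play_rows", "kwargs": {"translation": [[0,0,-3],[-10,-36,0],[-9,-36,0],[-10,-36,0],[-9,-36,0],[-10,-36,0],[-9,-36,0],[-10,-37,0]], "twist": [0,0,0,0,0,0,0,0], "jaw": 1}}

```text
clock: 18.23
ee_pos: [0.6147, -0.1581, 0.26]
ee_rot: [0.028, 1.0, 0.0, -0.001]
contact_force: [0.9, -0.3, 1.0]
opening: 0.0852
grasp_force: 0.0
```

Request:
{"fn": "play_rows", "kwargs": {"translation": [[0,0,32],[0,0,32],[0,0,32],[0,0,32],[0,0,32],[0,0,0],[0,0,0]], "twist": [0,0,0,0,0,0,0]}}

```text
clock: 18.82
ee_pos: [0.6135, -0.1559, 0.0994]
ee_rot: [0.028, 1.0, 0.001, -0.002]
contact_force: [0.6, -0.2, 0.8]
opening: 0.0855
grasp_force: 0.0
```

```bash
python3 - <<'E'
from h import *
spools();p,ph=pose();print(p,ph)
plan([(.6155,-.1565,.017,176.6,20)])
E
```

```text
{'side': [[0.6164, -0.158], [0.586, -0.2776]], 'top': []}
[ 0.61620289 -0.15689382  0.10264765] 176.73984398839005
[[0,0,17],[0,0,17],[0,0,17],[1,0,18],[0,0,17]] [0,0,0,0,0]
end [ 615.2 -156.8   16.6] 176.73984398839005
```

Request:
{"fn": "play_rows", "kwargs": {"translation": [[0,0,17],[0,0,17],[0,0,17],[0,0,18],[0,0,15],[0,0,0]], "twist": [0,0,0,0,0,0]}}

```text
clock: 19.42
ee_pos: [0.615, -0.1564, 0.0164]
ee_rot: [0.028, 1.0, 0.0, -0.0]
contact_force: [-0.3, 0.7, 0.0]
opening: 0.0854
grasp_force: 0.0
```

Request:
{"fn": "play_rows", "kwargs": {"translation": [[0,0,0],[0,0,0],[0,0,0],[0,0,0],[0,0,0]], "twist": [0,0,0,0,0], "jaw": -1}}

```text
clock: 19.83
ee_pos: [0.617, -0.157, 0.0194]
ee_rot: [0.028, 1.0, -0.0, 0.002]
contact_force: [-0.6, 2.5, 9.5]
opening: 0.0466
grasp_force: 59.9
```

```bash
python3 - <<'E'
from h import *
p,ph=pose();q=arm.sense();print(p,ph,q['opening'],q['grasp_force'],q['contact_force'])
plan([(p[0],p[1],.26,176.6),(.563,.1005,.26,176.6)])
E
```

```text
[ 0.61699928 -0.15699412  0.01944222] 176.7448799468936 0.04660982593690359 59.8672217130661 [-0.63291656  2.48260362  9.52697711]
[[0,0,-34],[0,0,-35],[0,0,-34],[0,0,-34],[0,0,-35],[0,0,-34],[0,0,-35],[10,36,0]] [0,0,0,0,0,0,0,0]
[[10,37,0],[9,36,0],[10,36,0],[10,36,0],[10,37,0],[10,36,0]] [0,0,0,0,0,0]
end [562.5 100.5 260.4] 176.7448799468936
```

Request:
{"fn": "play_rows", "kwargs": {"translation": [[0,0,-34],[0,0,-35],[0,0,-34],[0,0,-34],[0,0,-35],[0,0,-34],[0,0,-35],[10,36,0]], "twist": [0,0,0,0,0,0,0,0]}}

```text
clock: 20.5
ee_pos: [0.6121, -0.1259, 0.2666]
ee_rot: [0.031, 0.999, -0.003, 0.007]
contact_force: [1.5, 1.2, -0.8]
opening: 0.0463
grasp_force: 62.0
```

Request:
{"fn": "play_rows", "kwargs": {"translation": [[10,37,0],[9,36,0],[10,36,0],[10,36,0],[10,37,0],[10,36,0],[0,0,0],[0,0,0]], "twist": [0,0,0,0,0,0,0,0]}}

```text
clock: 21.17
ee_pos: [0.5604, 0.1029, 0.2591]
ee_rot: [0.027, 1.0, 0.0, 0.001]
contact_force: [0.0, -1.2, -1.4]
opening: 0.0463
grasp_force: 62.0
```

Request:
{"fn": "play_rows", "kwargs": {"translation": [[0,0,23],[0,0,23],[0,0,23],[0,0,10],[0,0,10],[0,0,10],[0,0,10],[0,0,0]], "twist": [0,0,0,0,0,0,0,0]}}

```text
clock: 21.83
ee_pos: [0.5596, 0.0999, 0.148]
ee_rot: [0.029, 1.0, -0.0, -0.001]
contact_force: [-4.0, -0.1, -0.3]
opening: 0.0465
grasp_force: 62.1
```

```bash
python3 - <<'E'
from h import *
p,ph=pose();q=arm.sense();print(p,ph,q['opening'],q['grasp_force'],q['contact_force'])
plan([(.562,.1,.104,176.6,12)])
E
```

```text
[0.55959654 0.09994593 0.14798973] 176.6742193857457 0.046503658137073675 62.10849165916443 [-3.95812187 -0.05189782 -0.34653881]
[[-1,0,11],[0,0,11],[-1,0,11],[0,0,11]] [0,0,0,0]
end [561.6  99.8 104. ] 176.6742193857457
```

Request:
{"fn": "play_rows", "kwargs": {"translation": [[-1,0,11],[0,0,11],[-1,0,11],[0,0,11],[0,0,0],[0,0,0]], "twist": [0,0,0,0,0,0]}}

```text
clock: 22.33
ee_pos: [0.5617, 0.1004, 0.1043]
ee_rot: [0.029, 1.0, -0.0, -0.001]
contact_force: [-3.5, 0.5, -3.0]
opening: 0.0467
grasp_force: 61.8
```

Request:
{"fn": "play_rows", "kwargs": {"translation": [[0,0,0],[0,0,0],[0,0,0],[0,0,0],[0,0,0],[0,0,0],[0,0,0],[0,0,0]], "twist": [0,0,0,0,0,0,0,0], "jaw": 0.7}}

```text
clock: 23.0
ee_pos: [0.5634, 0.1009, 0.1053]
ee_rot: [0.029, 1.0, 0.0, 0.001]
contact_force: [-1.1, -1.4, 3.9]
opening: 0.0726
grasp_force: 2.1
```

Request:
{"fn": "play_rows", "kwargs": {"translation": [[0,0,-10],[0,0,-15],[0,0,-20],[0,0,-20],[0,0,-25],[0,0,-30],[0,0,-35],[0,0,0]], "twist": [0,0,0,0,0,0,0,0]}}

```text
clock: 23.67
ee_pos: [0.5656, 0.1014, 0.2668]
ee_rot: [0.028, 1.0, 0.001, 0.005]
contact_force: [0.5, -0.5, 0.6]
opening: 0.0727
grasp_force: 0.0
```

```bash
cat >> h.py <<'E'
def mouthdiff():
    a=snap('side')['pixels'][130:310,200:360].astype(float);a=(255*(a/255)**.6)
    b=cv2.resize(cv2.imread('pics/c10.png')[:,:,::-1],(160,180),interpolation=cv2.INTER_AREA).astype(float)
    d=cv2.blur(np.abs(a-b).mean(2),(3,3))[50:105,82:130]; print('mouth diff mean/max',d.mean().round(1),d.max().round(1))
E
python3 - <<'E'
from h import *
spools();mouthdiff()
p,ph=pose();q=arm.sense();print(p,ph,q['opening'],q['contact_force'])
plan([(.5865,-.2765,.26,176.6),(.5865,-.2765,.1,176.6,35)])
E
```

```text
{'side': [[0.5863, -0.2778]], 'top': [[0.5855, -0.275]]}
mouth diff mean/max 1.7 17.1
[0.56295222 0.10109827 0.26001481] 176.74754004182208 0.07275113664911605 [-0.2375346  -0.0737887   0.70494134]
[[-4,-38,0],[-5,-37,0],[-4,-38,0],[-5,-37,0],[-4,-38,0],[-5,-37,0],[-4,-38,0],[-5,-38,0]] [0,0,0,0,0,0,0,0]
[[-4,-37,0],[-5,-38,0],[0,0,32],[0,0,32],[0,0,32],[0,0,32],[0,0,32]] [0,0,0,0,0,0,0]
end [ 586.5 -276.8  100. ] 176.74754004182208
```

Flap shut again. Third spool.

Request:
{"fn": "play_rows", "kwargs": {"translation": [[-4,-38,0],[-5,-37,0],[-4,-38,0],[-5,-37,0],[-4,-38,0],[-5,-37,0],[-4,-38,0],[-5,-38,0]], "twist": [0,0,0,0,0,0,0,0], "jaw": 1}}

```text
clock: 24.48
ee_pos: [0.5807, -0.2031, 0.2584]
ee_rot: [0.028, 1.0, 0.001, -0.001]
contact_force: [1.2, 0.0, -0.1]
opening: 0.0851
grasp_force: 0.0
```

Request:
{"fn": "play_rows", "kwargs": {"translation": [[-4,-37,0],[-5,-38,0],[0,0,32],[0,0,32],[0,0,32],[0,0,32],[0,0,32],[0,0,0]], "twist": [0,0,0,0,0,0,0,0]}}

```text
clock: 25.15
ee_pos: [0.5816, -0.2742, 0.0921]
ee_rot: [0.029, 1.0, 0.003, -0.005]
contact_force: [-1.5, 0.6, -1.0]
opening: 0.0852
grasp_force: 0.0
```

```bash
python3 - <<'E'
from h import *
spools();p,ph=pose();print(p,ph)
plan([(.5862,-.277,.019,176.6,20)])
E
```

```text
{'side': [[0.5864, -0.2797]], 'top': [[0.5868, -0.2673]]}
[ 0.58513734 -0.27625806  0.09875909] 176.73901733435696
[[0,0,20],[-1,0,20],[0,-1,20],[0,0,20]] [0,0,0,0]
end [ 586.1 -277.3   18.8] 176.73901733435696
```

Request:
{"fn": "play_rows", "kwargs": {"translation": [[0,0,20],[-1,0,20],[0,0,20],[0,0,20],[0,0,1],[0,0,0]], "twist": [0,0,0,0,0,0]}}

```text
clock: 25.75
ee_pos: [0.5878, -0.2774, 0.0201]
ee_rot: [0.028, 1.0, -0.0, 0.0]
contact_force: [0.8, -0.1, 0.6]
opening: 0.0857
grasp_force: 0.0
```

Request:
{"fn": "play_rows", "kwargs": {"translation": [[0,0,0],[0,0,0],[0,0,0],[0,0,0],[0,0,0]], "twist": [0,0,0,0,0], "jaw": -1}}

```text
clock: 26.17
ee_pos: [0.5887, -0.2776, 0.0212]
ee_rot: [0.028, 1.0, -0.001, 0.002]
contact_force: [-1.3, 2.4, 10.7]
opening: 0.0461
grasp_force: 59.7
```

```bash
python3 - <<'E'
from h import *
p,ph=pose();q=arm.sense();print(p,ph,q['opening'],q['grasp_force'],q['contact_force'])
plan([(p[0],p[1],.26,176.6),(.563,.1005,.26,176.6)])
E
```

```text
[ 0.58873141 -0.27764529  0.02123393] 176.7471891268917 0.046057123316086586 59.69708561897278 [-1.34694556  2.42117799 10.71494051]
[[0,0,-34],[0,0,-34],[0,0,-34],[0,0,-34],[0,0,-35],[0,0,-34],[0,0,-34],[5,38,0]] [0,0,0,0,0,0,0,0]
[[4,37,0],[5,38,0],[5,37,0],[5,38,0],[4,38,0],[5,37,0],[5,38,0],[4,37,0]] [0,0,0,0,0,0,0,0]
[[5,38,0]] [0]
end [563.1 100.4 260.2] 176.7471891268917
```

Request:
{"fn": "play_rows", "kwargs": {"translation": [[0,0,-34],[0,0,-34],[0,0,-34],[0,0,-34],[0,0,-35],[0,0,-34],[0,0,-34],[5,38,0]], "twist": [0,0,0,0,0,0,0,0]}}

```text
clock: 26.83
ee_pos: [0.5884, -0.2459, 0.2664]
ee_rot: [0.031, 0.999, -0.004, 0.006]
contact_force: [1.5, 0.4, -0.5]
opening: 0.046
grasp_force: 61.6
```

Request:
{"fn": "play_rows", "kwargs": {"translation": [[4,37,0],[5,38,0],[5,37,0],[5,38,0],[4,38,0],[5,37,0],[5,38,0],[4,37,0]], "twist": [0,0,0,0,0,0,0,0]}}

```text
clock: 27.5
ee_pos: [0.5641, 0.0645, 0.2588]
ee_rot: [0.029, 1.0, 0.0, 0.001]
contact_force: [0.2, -0.1, -0.6]
opening: 0.046
grasp_force: 61.6
```

Request:
{"fn": "play_rows", "kwargs": {"translation": [[5,38,0],[0,0,0],[0,0,0],[0,0,0]], "twist": [0,0,0,0]}}

```text
clock: 27.83
ee_pos: [0.5618, 0.1008, 0.2584]
ee_rot: [0.028, 1.0, -0.0, 0.0]
contact_force: [-0.2, -0.8, -2.4]
opening: 0.0459
grasp_force: 61.6
```

Request:
{"fn": "play_rows", "kwargs": {"translation": [[0,0,23],[0,0,23],[0,0,23],[0,0,10],[0,0,10],[0,0,10],[0,0,10],[0,0,0]], "twist": [0,0,0,0,0,0,0,0]}}

```text
clock: 28.5
ee_pos: [0.5604, 0.0996, 0.1477]
ee_rot: [0.029, 1.0, -0.0, -0.002]
contact_force: [-3.8, -1.4, 0.6]
opening: 0.0459
grasp_force: 62.0
```

```bash
python3 - <<'E'
from h import *
p,ph=pose();q=arm.sense();print(p,ph,q['opening'],q['grasp_force'],q['contact_force'])
plan([(.562,.1,.106,176.6,12)])
E
```

```text
[0.5604373  0.09963307 0.14767548] 176.64223559242512 0.04587153763600557 61.971527338027954 [-3.8067219  -1.4280225   0.59029274]
[[0,0,10],[-1,0,11],[0,0,10],[-1,0,11]] [0,0,0,0]
end [562.4  99.5 105.7] 176.64223559242512
```

Request:
{"fn": "play_rows", "kwargs": {"translation": [[0,0,10],[-1,0,11],[0,0,11],[-1,0,11],[0,0,0],[0,0,0]], "twist": [0,0,0,0,0,0]}}

```text
clock: 29.0
ee_pos: [0.5626, 0.1006, 0.1047]
ee_rot: [0.029, 1.0, -0.0, -0.002]
contact_force: [-3.3, 0.1, -2.3]
opening: 0.0459
grasp_force: 61.7
```

Request:
{"fn": "play_rows", "kwargs": {"translation": [[0,0,0],[0,0,0],[0,0,0],[0,0,0],[0,0,0],[0,0,0],[0,0,0],[0,0,0]], "twist": [0,0,0,0,0,0,0,0], "jaw": 0.7}}

```text
clock: 29.67
ee_pos: [0.5644, 0.1007, 0.1063]
ee_rot: [0.029, 1.0, 0.0, 0.001]
contact_force: [-1.6, -4.1, 4.6]
opening: 0.0732
grasp_force: 2.2
```

Request:
{"fn": "play_rows", "kwargs": {"translation": [[0,0,-10],[0,0,-15],[0,0,-20],[0,0,-20],[0,0,-25],[0,0,-30],[0,0,-35],[0,0,0]], "twist": [0,0,0,0,0,0,0,0]}}

```text
clock: 30.33
ee_pos: [0.5668, 0.1014, 0.2679]
ee_rot: [0.028, 1.0, 0.001, 0.005]
contact_force: [-0.5, -0.4, -0.4]
opening: 0.0726
grasp_force: 0.0
```

```bash
python3 - <<'E'
from h import *
spools();mouthdiff()
s=snap('side','s9.png')
p,ph=pose();q=arm.sense();print(p,ph,q['opening'],q['contact_force'])
# cap: light blob in the side view near (265,157)
print([proj(s,(.484,.288,.192)).round(1),proj(s,(.502,.288,.192)).round(1),proj(s,(.466,.288,.192)).round(1)])
a=s['pixels'][130:200,225:320]
cv2.imwrite('pics/c11.png',np.vstack([cv2.resize(np.ascontiguousarray(s['pixels'][:,:,::-1]),(533,400)),cv2.resize(np.ascontiguousarray(a[:35,:95,::-1]),(533,197))]))
E
```

```text
{'side': [], 'top': []}
mouth diff mean/max 1.7 15.7
[0.56352224 0.10099506 0.26025455] 176.74560579907092 0.07265110687481731 [ 0.14911566  0.38332638 -1.01272678]
[array([263.4, 156.2]), array([271. , 155.8]), array([255.8, 156.6])]
```

View pics/c11.png

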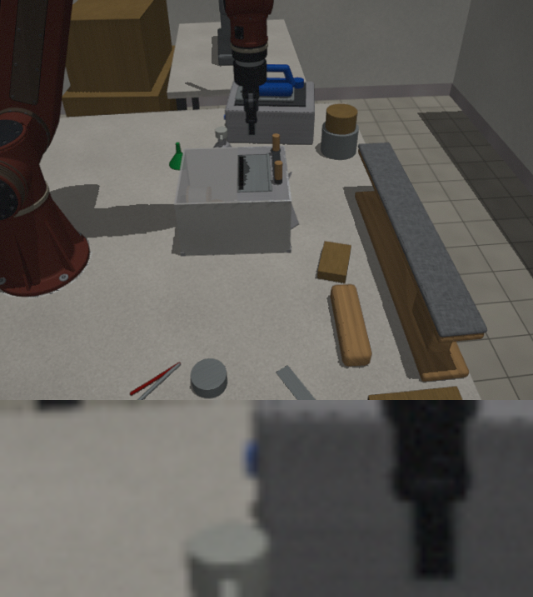

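The table holds no more spools, the flap is shut, and the tin, clapper and chalk box are unmoved. The cap in the side view is at about (265.6,155.8), which puts it at about (0.486, 0.290).

```bash
python3 - <<'E'
from h import *
plan([(.486,.290,.26,176.6),(.486,.29,.21,176.6,20)])
E
```

```text
[[15,31,0],[14,30,0],[15,31,0],[15,31,0],[14,31,0],[15,30,0],[0,0,17],[0,0,17]] [0,0,0,0,0,0,0,0]
[[0,0,16]] [0]
end [486.1 289.7 210.3] 176.74560579907092
```

Request:
{"fn": "play_rows", "kwargs": {"translation": [[15,31,0],[14,30,0],[15,31,0],[15,31,0],[14,31,0],[15,30,0],[0,0,17],[0,0,17]], "twist": [0,0,0,0,0,0,0,0], "jaw": -1}}

```text
clock: 31.2
ee_pos: [0.4853, 0.2914, 0.2258]
ee_rot: [0.027, 1.0, 0.0, -0.0]
contact_force: [0.3, 0.1, 0.2]
opening: 0.0003
grasp_force: 0.0
```

Request:
{"fn": "play_rows", "kwargs": {"translation": [[0,0,16],[0,0,0],[0,0,0],[0,0,0]], "twist": [0,0,0,0]}}

```text
clock: 31.53
ee_pos: [0.4865, 0.2894, 0.2112]
ee_rot: [0.029, 1.0, -0.0, -0.0]
contact_force: [-0.0, 0.2, 0.9]
opening: 0.0001
grasp_force: 0.0
```

```bash
python3 - <<'E'
from h import *
mouthdiff()
s=snap('side');t=snap('top')
p,ph=pose();q=arm.sense();print(p,ph,q['opening'],q['contact_force'],'proj',proj(s,p),proj(s,(.486,.29,.192)))
a=cv2.resize(np.ascontiguousarray(s['pixels'][110:190,225:325,::-1]),None,fx=6,fy=6,interpolation=cv2.INTER_CUBIC)
cv2.imwrite('pics/c12.png',a)
E
```

```text
mouth diff mean/max 5.1 45.0
[0.48698599 0.28953473 0.21173413] 176.71687881303728 -5.1783410496289327e-05 [-0.92626782 -0.24764117 -0.0353149 ] proj [264.14257153 148.45438486] [264.25803085 155.73484861]
```

View pics/c12.png

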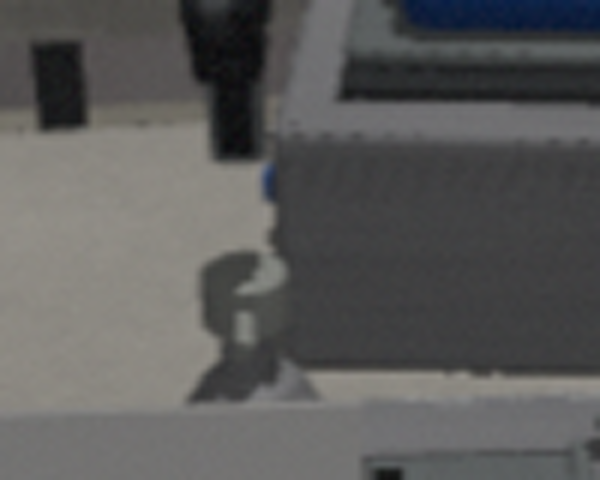

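Request:
{"fn": "play_rows", "kwargs": {"translation": [[-2,0,5],[0,0,5],[0,0,5],[0,0,0]], "twist": [0,0,0,0]}}

```text
clock: 32.02
ee_pos: [0.4878, 0.289, 0.1946]
ee_rot: [0.029, 1.0, -0.0, -0.001]
contact_force: [-0.1, -0.8, 0.5]
opening: -0.0002
grasp_force: 0.0
```

Request:
{"fn": "play_rows", "kwargs": {"translation": [[0,0,3],[0,0,3],[0,0,0]], "twist": [0,0,0]}}

```text
clock: 32.27
ee_pos: [0.4882, 0.2892, 0.1893]
ee_rot: [0.028, 1.0, -0.0, -0.0]
contact_force: [-0.1, -0.4, 0.1]
opening: -0.0001
grasp_force: 0.0
```

Request:
{"fn": "play_rows", "kwargs": {"translation": [[0,0,2],[0,0,2],[0,0,0]], "twist": [0,0,0]}}

```text
clock: 32.52
ee_pos: [0.4883, 0.2893, 0.1856]
ee_rot: [0.029, 1.0, -0.0, -0.0]
contact_force: [-0.2, 0.2, -0.3]
opening: 0.0002
grasp_force: 0.0
```

Request:
{"fn": "play_rows", "kwargs": {"translation": [[0,0,3],[0,0,3],[0,0,0]], "twist": [0,0,0]}}

```text
clock: 32.77
ee_pos: [0.4881, 0.2892, 0.1792]
ee_rot: [0.028, 1.0, -0.0, -0.0]
contact_force: [-0.9, -0.5, 0.1]
opening: -0.0002
grasp_force: 0.0
```

```bash
python3 - <<'E'
from h import *
s=snap('side');p,ph=pose();q=arm.sense();print(p,q['contact_force'],proj(s,p))
g=s['pixels'][110:175,240:290].mean(2).astype(int)
for r in range(18,60,2): print(110+r,g[r,10:44:2])
E
```

```text
[0.48818119 0.28921377 0.17948109] [-0.28696265  0.10365771 -0.01588856] [265.51692069 160.45614399]
128 [106 107 107  96  24  17  26  25  14  20  50 104 111 109 110 111 110]
130 [111 108 116 118  40  22  21  26  17  21  41 108  98 111 110 112 111]
132 [134 134 136 136  80  11  19  13  13  12  37  95  80  96  89  89  99]
134 [134 134 133 135 104  13  19  21  26  17  45  70  68  69  68  68  69]
136 [136 136 135 136 115  49  16  16  19  25  47  62  63  63  62  64  63]
138 [136 136 136 135 136 115  38  18  24  44  56  59  65  62  64  63  65]
140 [137 137 138 138 139 118  37  21  12  40  53  62  64  62  65  62  63]
142 [139 138 138 137 135 122  48  19  19  38  54  63  65  63  65  66  64]
144 [134 136 137 136 138 128  52  20  17  31  53  61  66  66  66  66  64]
146 [136 140 136 136 137 130  51  17  18  30  55  62  66  66  65  66  67]
148 [138 137 137 136 135 135  61  41  43  50  55  60  66  67  66  66  65]
150 [134 136 137 138 134 135 132 132 132 131  73  62  66  67  67  67  65]
152 [135 137 135 137 136 132  97  79  74  79  72  62  64  63  64  64  64]
154 [136 137 137 138 115  70  64  67  66  66  74  98  63  63  62  62  62]
156 [136 136 137 138  97  67  67  66  68  70 126  95  62  63  63  64  64]
158 [136 136 135 136  95  67  69  70  71  71  88  72  64  63  63  63  64]
160 [136 134 133 134 107  65  69  70  69  74  77  71  64  65  63  62  64]
162 [139 137 135 137 110  64  68  67  81  77  76  69  63  62  65  64  64]
164 [136 136 137 140 122  67  67  64  94  76  74  66  64  63  64  63  62]
166 [137 137 138 138 139 126  74  98 123  70  62  60  64  64  63  65  64]
168 [138 136 136 135 135 137  64  68  71  58  59  64  64  66  64  64  65]
```

Request:
{"fn": "play_rows", "kwargs": {"translation": [[0,0,4],[0,0,4],[0,0,0]], "twist": [0,0,0]}}

```text
clock: 33.07
ee_pos: [0.488, 0.2891, 0.1709]
ee_rot: [0.029, 1.0, -0.0, -0.001]
contact_force: [0.2, 0.1, 0.1]
opening: -0.0002
grasp_force: 0.0
```

Request:
{"fn": "play_rows", "kwargs": {"translation": [[0,0,3],[0,0,2],[0,0,0]], "twist": [0,0,0]}}

```text
clock: 33.32
ee_pos: [0.4882, 0.2892, 0.1664]
ee_rot: [0.028, 1.0, -0.0, -0.0]
contact_force: [0.5, -0.2, 0.0]
opening: 0.0001
grasp_force: 0.0
```

```bash
python3 - <<'E'
from h import *
s=snap('side');p,ph=pose();q=arm.sense();print(p,q['contact_force'],proj(s,p))
g=s['pixels'][110:175,240:290].mean(2).astype(int)
for r in range(30,60,2): print(110+r,g[r,10:44:2])
E
```

```text
[0.48831522 0.28928287 0.16665902] [-0.64667233 -0.53361359 -0.42346953] [265.91003375 165.10374773]
140 [137 137 139 138 116  20  19  21  14  21  38  64  65  61  63  63  65]
142 [139 136 138 139 139 109  48  16  15  29  51  63  64  63  64  65  64]
144 [136 136 136 136 138 129  52  16  15  31  55  63  66  65  64  66  65]
146 [137 138 136 135 136 129  51  20  14  25  54  64  66  65  65  66  66]
148 [138 138 134 136 135 134  56  20  17  28  51  61  66  64  67  65  65]
150 [135 137 138 135 135 135  65  19  17  23  51  64  68  66  66  65  66]
152 [138 136 136 136 136 133  69  24  22  23  55  61  63  65  62  64  64]
154 [137 139 138 136 118  70  65  60  62  59  63  65  64  63  64  64  63]
156 [135 137 137 138  97  65  67  66  68  66  72  90  64  64  64  64  63]
158 [137 135 137 138  97  69  69  70  69  73  86  72  62  64  64  63  64]
160 [138 134 133 134 106  65  70  70  69  73  77  71  65  65  64  65  64]
162 [138 138 136 138 111  65  68  66  64  74  76  68  64  65  65  64  64]
164 [135 138 135 140 120  67  67  66  63  71  74  64  62  65  63  64  64]
166 [138 138 140 140 140 126  76  70 119  70  63  64  64  64  63  64  64]
168 [138 136 138 136 138 137  64  65  73  58  58  66  63  67  65  63  64]
```

Request:
{"fn": "play_rows", "kwargs": {"translation": [[0,0,2],[0,0,2],[0,0,0]], "twist": [0,0,0]}}

```text
clock: 33.62
ee_pos: [0.4883, 0.2893, 0.1625]
ee_rot: [0.028, 1.0, -0.0, -0.0]
contact_force: [-0.8, -0.1, 0.4]
opening: 0.0
grasp_force: 0.0
```

Request:
{"fn": "play_rows", "kwargs": {"translation": [[0,0,2],[0,0,2],[0,0,0]], "twist": [0,0,0]}}

```text
clock: 33.87
ee_pos: [0.4885, 0.2894, 0.1587]
ee_rot: [0.028, 1.0, 0.0, 0.0]
contact_force: [0.1, 0.4, 1.2]
opening: -0.0002
grasp_force: 0.8
```

```bash
python3 - <<'E'
from h import *
s=snap('side');p,ph=pose();q=arm.sense();print(p,q['contact_force'],proj(s,p))
g=s['pixels'][110:175,240:290].mean(2).astype(int)
for r in range(36,60,2): print(110+r,g[r,10:44:2])
E
```

```text
[0.48845616 0.28935398 0.15880347] [ 0.14887631 -0.08856136  0.45318175] [266.17335895 167.91876101]
146 [138 138 137 136 136 139  59  18  21  25  52  62  65  66  68  67  67]
148 [138 139 136 136 135 136  55  23  20  24  53  62  66  65  65  64  64]
150 [136 136 138 137 134 135  70  18  12  22  54  61  66  65  65  67  68]
152 [139 137 136 136 136 135  74  22  19  19  53  56  64  65  64  63  65]
154 [138 139 139 137 122  71  61  17  20  14  53  62  65  63  62  64  63]
156 [136 137 136 138  98  66  62  48  56  57  61  62  65  63  64  63  64]
158 [137 136 136 136  96  67  69  69  69  71  68  72  65  63  65  64  65]
160 [136 134 133 135 106  64  68  72  70  69  69  70  63  64  63  63  64]
162 [138 136 136 138 110  63  68  67  66  71  72  68  63  66  63  62  64]
164 [136 136 137 138 122  68  68  63  63  69  74  67  64  64  64  63  63]
166 [135 138 138 140 138 126  76  64  78  66  65  61  62  66  63  65  63]
168 [138 138 137 136 136 137  65  68  72  60  60  64  63  63  65  63  64]
```

Request:
{"fn": "play_rows", "kwargs": {"translation": [[0,0,2],[0,0,2],[0,0,0]], "twist": [0,0,0]}}

```text
clock: 34.17
ee_pos: [0.4886, 0.2894, 0.1548]
ee_rot: [0.029, 1.0, 0.0, 0.0]
contact_force: [-0.4, -0.1, 3.3]
opening: -0.0002
grasp_force: 1.6
```

Request:
{"fn": "play_rows", "kwargs": {"translation": [[0,0,2],[0,0,2],[0,0,0]], "twist": [0,0,0]}}

```text
clock: 34.42
ee_pos: [0.4886, 0.2894, 0.1508]
ee_rot: [0.028, 1.0, 0.0, 0.0]
contact_force: [-1.1, -1.0, 5.5]
opening: -0.0001
grasp_force: 2.4
```

Spring contact on the cap shows clearly (3.3 then 5.5 N). I push on to the stop.

Request:
{"fn": "play_rows", "kwargs": {"translation": [[0,0,1],[0,0,1],[0,0,0]], "twist": [0,0,0]}}

```text
clock: 34.67
ee_pos: [0.4887, 0.2894, 0.1505]
ee_rot: [0.028, 1.0, 0.0, 0.001]
contact_force: [-4.3, -1.5, 17.0]
opening: -0.0
grasp_force: 8.6
```

Request:
{"fn": "play_rows", "kwargs": {"translation": [[0,0,1],[0,0,1],[0,0,0],[0,0,0]], "twist": [0,0,0,0]}}

```text
clock: 35.0
ee_pos: [0.4889, 0.2895, 0.1502]
ee_rot: [0.028, 1.0, 0.001, 0.001]
contact_force: [-9.5, -4.9, 34.0]
opening: 0.0001
grasp_force: 17.0
```

Request:
{"fn": "play_rows", "kwargs": {"translation": [[0,0,-5],[0,0,-10],[0,0,-20],[0,0,-30],[0,0,-38],[0,0,-38],[0,0,0],[0,0,0]], "twist": [0,0,0,0,0,0,0,0]}}

```text
clock: 35.67
ee_pos: [0.4895, 0.2898, 0.29]
ee_rot: [0.028, 1.0, 0.001, 0.002]
contact_force: [0.8, 0.4, -1.7]
opening: -0.0
grasp_force: 0.0
```

```bash
python3 - <<'E'
from h import *
p,ph=pose();print(p,ph,arm.sense()['contact_force']);plan([(.40,-.22,.31,176.6)])
E
```

```text
[0.48954462 0.28984301 0.28997825] 176.73509216644288 [ 0.84512299  0.35295345 -1.6598279 ]
[[4,-37,-1],[5,-36,-2],[4,-37,-1],[4,-37,-2],[5,-37,-1],[4,-36,-2],[4,-37,-1],[4,-37,-1]] [0,0,0,0,0,0,0,0]
[[5,-37,-2],[4,-36,-1],[4,-37,-2],[5,-37,-1],[4,-36,-2],[4,-37,-1]] [0,0,0,0,0,0]
end [ 400.4 -219.9  310. ] 176.73509216644288
```

Request:
{"fn": "play_rows", "kwargs": {"translation": [[4,-37,-1],[5,-36,-2],[4,-37,-1],[4,-37,-2],[5,-37,-1],[4,-36,-2],[4,-37,-1],[4,-37,-1]], "twist": [0,0,0,0,0,0,0,0]}}

```text
clock: 36.33
ee_pos: [0.4363, -0.0036, 0.2978]
ee_rot: [0.028, 1.0, 0.0, -0.001]
contact_force: [0.5, 0.3, 0.1]
opening: -0.0001
grasp_force: 0.0
```

Request:
{"fn": "play_rows", "kwargs": {"translation": [[5,-37,-2],[4,-36,-1],[4,-37,-2],[5,-37,-1],[4,-36,-2],[4,-37,-1],[0,0,0],[0,0,0]], "twist": [0,0,0,0,0,0,0,0]}}

```text
clock: 37.0
ee_pos: [0.3982, -0.2215, 0.3064]
ee_rot: [0.03, 1.0, 0.001, -0.001]
contact_force: [0.7, 1.0, -0.1]
opening: -0.0001
grasp_force: 0.0
```

```bash
python3 - <<'E'
from h import *
mouthdiff();spools();t=snap('top');s=snap('side')
b=cv2.imread('pics/side0.png')[:,:,::-1].mean(2); d=cv2.blur(np.abs(s['pixels'].mean(2)-b),(3,3))
print('cap area diff',d[150:165,257:273].mean())
# folded knobs and elongations
for f,n in((s,'side'),(t,'top')):
    m=cv2.inRange(cv2.cvtColor(f['pixels'],cv2.COLOR_RGB2HSV),(5,80,60),(20,255,255))
    k,l,st,c=cv2.connectedComponentsWithStats(m)
    for i in range(1,k):
        q=plane(f,*c[i],.231 if n=='top' else .208)
        if 40<st[i,4]<400 and .4<q[0]<.72 and -.04<q[1]<.25: print(n,c[i].round(1),st[i,4],q.round(4))
print(arm.sense()['clock'])
a=t['pixels'][190:370,130:340].astype(float);a=(255*(a/255)**.6).astype(np.uint8)
cv2.imwrite('pics/c13.png',cv2.resize(np.ascontiguousarray(a[:,:,::-1]),None,fx=3.3,fy=3.3,interpolation=cv2.INTER_CUBIC))
E
```

```text
mouth diff mean/max 10.4 51.9
{'side': [], 'top': []}
cap area diff 4.261882716049382
side [331.3 169.9] 159 [0.6344 0.1837 0.208 ]
side [334.  203.5] 198 [0.6266 0.0518 0.208 ]
top [203.8 210.4] 93 [0.6275 0.179  0.231 ]
top [277.  209.6] 87 [0.62   0.0498 0.231 ]
37.25
```

```bash
python3 - <<'E'
from h import *
s=snap('side')['pixels'];c=cv2.resize(cv2.imread('pics/c8.png')[:,:,::-1],(280,260),interpolation=cv2.INTER_AREA)
d=cv2.blur(np.abs(s[150:410,160:440].astype(float)-c).mean(2),(3,3))[30:85,122:170]
print(d.mean().round(2),d.max().round(1))
E
```

```text
4.2 6.1
```

```bash
python3 -c "
from cell import arm
print(arm.job_done())"
```

```text
the job is handed in; nothing more can be done
None
```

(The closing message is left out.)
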